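Fasten a junction box cover with its last push rivet

ROBOT

A 6-joint arm with a two-finger parallel gripper is mounted at the origin on the work surface. World frame = base frame: x ahead of the robot, y to its left, z up, the work surface at z = 0. Lengths are in mm, angles in rad, forces in N, time in s.
With the tool pointing down it reaches from about 275 to 750 mm from the base axis. Payload 10.2 kg.
Tool frame: the origin (TCP) lies at the very end of the fingers, on their centre line; the grasp point (between the pads) lies ctrl.grip_depth behind it (ctrl.grip_depth is the distance from the TCP to the grasp point, in mm); z points along the fingers, y is the direction in which the jaws open and shut (so a half turn about z gives the same grasp; the last joint's range is limited). The gripper opens to 85 mm and grips with 20 to 120 N. Pads are 22 mm wide; open, the fingers measure 114 mm over their backs; the gripper's body (76 mm by 85 mm) begins 54 mm behind the grasp point. The pads swing forward as they close: fully open they stand 13 mm farther back than shut.
Start: joints at [-1.44, 0.313, 1.498, -0, 1.331, -0.223], TCP at [181.882, -492.494, 192.194] pointing down, gripper open.
Joint ranges: [-2.94, 2.94], [-0.97, 2.17], [0.19, 2.56], [-1.23, 4.37], [0.02, 3.11], [-2.88, 2.88]. Speed limits (rad/s): [2.39, 2.39, 3.01, 3.14, 3.14, 3.14].

INTERFACE

Orientations are given as a unit quaternion [w, x, y, z].
In Python, from rig import telemetry, eyes, ctrl, nets gives the robot as it stands. The module is installed in compiled form; this text tells all that it offers.
- The arm moves only by the tool drive_tool, never from a script. Its argument "series" is text: rows parted by semicolons, each of 7 numbers parted by spaces: the shift along the tool's x, y, z normalised to -1 to 1, where 1 is 0.12 m, then the turn, a rotation vector about the tool's x, y, z normalised to -1 to 1, where 1 is 0.5 rad, then the opening, from 0 (shut) to 1 (fully open). In form: tx ty tz wx wy wz hand; .... A call has 1 to 20 rows; each row is the pose to reach, as a shift and turn from the pose measured when the call began, along the tool's axes at that moment; what a row does not reach only later rows make up. A row lasts 1/10 s, in which the tool goes at most 50 mm and 8.59 degrees, less where a joint would pass 70% of its speed; a pose out of reach is approached as far as the arm can. A call with a number of a shift or a turn outside -1 to 1 is refused whole. A call with a gripper value outside its range is refused whole. The fingers move at their own pace and stop on an object; "newtons" is the grip in N (left out, the last holds). Time passes only in rows, so rows that repeat a pose let the fingers close. It gives the time, the measured TCP pose, the force and the opening at its end, in the units of the state.
- telemetry.sense(): the state, without advancing time (a new reading comes with each control period).
- eyes.capture(name): name is "side" or "top" or "wrist"; returns a dict with "frame" (420x560x3 uint8, red, green, blue), "fx", "fy", "cx", "cy" (pixels), "view" (4x4, takes a point from world to camera coordinates). Camera axes: x right, y up, looking along -z (the intrinsics and any distortion apply to the point x, -y, -z); pixel columns grow to the right and rows downward; lengths in mm; the calibration is good to about 2 mm. The wrist camera is an equidistant fisheye: a pixel r from the principal point sees the ray r / f radians off the axis. A picture is of the moment at which its call begins. There is no depth.
- ctrl.finish_job(): hands the job in, once; it reports no verdict.
Trained networks look in a picture, given as the dict that the camera call returned (one of the last four; its "shot" number tells which), for a name from the list of things; names that differ only in an ending like _2 or _b are one class to them, and where a whole thing is asked for, a point or a joint stands for the part that bears it (a point fixed in the world has none). Each returns a list of dicts, best first, with "confidence" (0 to 1); they miss things now and then, are a little off and sometimes report something else, mostly with a low value. They report only what shows in the picture. A call takes as long as a camera call.
- nets.spot_in(name, picture): "rect" ([left, top, right, bottom] in pixels, round what is visible of it).
The state is a dict: "time_s": time; "joints": joint angles; "dq": joint speeds; "tau": joint torques, N m; "eef_pos": TCP position; "ee_rot": TCP orientation; "force": force on the tool from outside, world axes, zero at the start; "wrist_torque": the same for the moment, N m; "grip_width": opening from 0.0 (shut) to 1.0 (fully open).
Only numpy, scipy, OpenCV 4.12 (cv2) and the standard library are available. Lean on these libraries where they do the work, as an engineer would, in place of code of your own. Each camera call takes 0.05 s, during which the arm holds its last target. There are 200 camera calls.

TASK

One corner hole of the grey junction box's white cover is still empty: take the fresh push rivet (orange pin standing tall) from the yellow holder and set it fully into that hole with its pin still up, so do not lean on the pin before the rivet's flange lies on the cover. Then push the orange pin down flush to lock the rivet, gently so as not to crush the soft gasket under the cover, and let go. Leave the two spent rivets in the holder and everything else where it is.

Things in the scene. Friction and masses are not known exactly. Their poses are not given: they have to be found in the camera images.
- rivet: The fresh push rivet, loose, about 23 g. Black flange 24 mm across, 4 mm thick; below it a shank 10 mm across, 14 mm long, tapered to 6 mm over its last 4 mm; above it the orange pin. Origin: on the axis at the UNDERSIDE of the flange; z up along the axis to the pin. It hangs by its flange in one of the holder's holes. Take it by the pin, from above, fingertips just above the flange.
- pin (a joint): How far the orange pin is pressed in (m): 0 to 0.002 at the start (it stands 12 to 14 mm over the flange's top), 0.013 flush, on its stop (1 mm over the flange's top). It resists with about 10 N, holds still below that and stays where left. Set the rivet into the hole with clearly less than 10 N: over 4 mm in before it is seated, the shank is spread and spoilt.
- pin_top (a point): Centre of the pin's top face. The pin is a round orange plastic stem 10 mm across. While it slides the force stays near 10 N; once it is on its stop the force climbs steeply: press slowly (about 6 mm/s) until 13 to 15 N.
- open_hole (a point): Centre of the mouth of the empty hole, level with the cover's top face, z up; it moves with the cover. The hole is round, about 11.5 mm across with a 1 mm chamfer, straight through the 10 mm thick cover into the hollow box.
- box: The work: a grey junction box fixed on a plywood pad 0 to 12 mm over the bench, 110 x 140 mm (its x, y); white cover 120 x 150 x 10 mm, its top 70 mm above the origin, which is the centre of the box's underside, z up. Three corners of the cover hold flush black rivets with orange pins, 5 mm high; the empty hole is at x -35, y -50 mm. A short white conduit hub sticks out of its +x side.
- finished_box: A finished box of the same make and size, fixed on a like pad (0 to 12 mm), with all four rivets flush: not to be worked on. Origin: centre of its underside. The two boxes stand left and right of the holder, either way round.
- holder: Yellow plastic rivet holder fixed to the bench, 150 x 45 x 24 mm (x, y, z). Origin: centre of its underside. Three holes 11.5 mm across and 20 mm deep at x -50, 0 and +50 mm, y 0; each holds a rivet, in any order.
- spent_a: A spent rivet in the holder, same make as the fresh one but its orange pin is already flush (1 mm above the flange). Leave it there. Origin: on the axis at the underside of the flange.
- spent_b: A spent rivet in the holder, same make as the fresh one but its orange pin is already flush (1 mm above the flange). Leave it there. Origin: on the axis at the underside of the flange.
- cover (a joint): How far the box's cover has sunk on its soft gasket (m); about 0 unloaded. It gives about 1 mm per N until it lands firmly on its seat, anywhere from 0.5 to 7.8 mm down: this cannot be seen and differs each time, so no height tells when the pin is flush; only the force does. It springs back when let go. More than 20 N crushes the gasket.
- screwdriver: Screwdriver with red handle, about 200 mm long, bystander. Origin: centre of its underside.
- tape_roll: Roll of blue tape, 68 mm across, 19 mm high, bystander. Origin: centre of its underside.
- breaker: Black circuit breaker module 70 x 36 x 73 mm, bystander. Origin: centre of its underside.
- coupling: White conduit coupling standing upright, 42 mm across, 60 mm high, bystander. Origin: centre of its underside.
- mug: Blue mug, 76 mm across, 90 mm high, bystander. Origin: centre of its underside.

How it is judged (in metres and radians):
On the way, in this order (a step that is already met when the one before it is completed fails the run):
1. the rivet sits in the empty hole, flange on the cover, with its pin still standing (pressed in less than 4 mm) (horizontal distance between rivet and open_hole below 0.003 m and z of rivet in the frame of open_hole between -0.003 and 0.002 m and angle between rivet's own z axis and vertical below 0.1 rad and value of joint pin below 0.004 m), for 0.2 s.
2. the pin is pressed flush (at least 11.5 of its 13 mm) in the seated rivet (horizontal distance between rivet and open_hole below 0.003 m and z of rivet in the frame of open_hole between -0.003 and 0.002 m and angle between rivet's own z axis and vertical below 0.1 rad and value of joint pin above 0.0115 m), for 0.2 s.
At the end, for the whole second after the job is handed in: The rivet stands upright (within 0.1 rad) in the formerly empty hole, its axis within 3 mm of the hole's and its flange's underside within 2 mm above (3 mm below) the cover's top, its pin pressed in at least 11.5 mm of 13, at rest and released; both spent rivets are within 10 mm of where they were (all of step 2 and linear speed of rivet below 0.01 m/s and distance of each of spent_a, spent_b from where it was at the start of the episode below 0.01 m); the robot touches nothing.
It fails at once if the pin is driven in (more than 4 mm) while the rivet is not yet seated in the empty hole, so it has spread too early (value of joint pin above 0.004 m and (z of rivet in the frame of open_hole above 0.004 m or horizontal distance between rivet and open_hole above 0.006 m)).
It fails at once if the rivet is pressed onto the box with more than 20 N (contact force between rivet and box above 20 N).
It fails at once if the gripper presses on the box itself with more than 20 N (contact force between the fingers and box above 20 N).
It fails at once if a spent rivet is displaced by more than 10 mm (distance of any of spent_a, spent_b from where it was at the start of the episode above 0.01 m).
It fails at once if the screwdriver, tape roll, breaker, coupling or mug is moved by more than 30 mm (distance of any of screwdriver, tape_roll, breaker, coupling, mug from where it was at the start of the episode above 0.03 m).
It also fails if it takes over 53 s, if anything falls off the work surface, if the arm or the gripper's body presses on something with over 40 N, if the wrist force passes 120 N, or if a joint passes its speed limit or range.

## Working session

There is one attempt and no reset: what is moved stays moved. The work goes in short steps, Python scripts to look and compute and a tool call to move; the robot and the scene stay as the last step left them, time stands still between calls to the robot, and variables do not carry over. Pictures are saved under pics/ and viewed, about 8 in all and at most 12, crops included, and the job is handed in when it is done.

Besides the shell and the picture viewer there is one more tool, called after "Call:" as name(argument=value, ...) on one line, values as JSON. drive_tool: Moves the arm, as the interface text tells. Scaled input: -1 to 1 covers 0.12 m each way for a shift and 0.5 rad each way for a turn. Its arguments: {"type":"object","properties":{"series":{"type":"string"},"newtons":{"type":"number"}},"required":["series"]}

```bash
mkdir -p pics
cat > h.py <<'E'
import numpy as np, cv2
from rig import telemetry, eyes, ctrl, nets
from scipy.spatial.transform import Rotation as R
def save(p,n): cv2.imwrite('pics/'+n,cv2.cvtColor(p['frame'],cv2.COLOR_RGB2BGR))
def ray(p,u,v,fish=False):
    V=np.array(p['view']); a=(u-p['cx'])/p['fx']; b=(v-p['cy'])/p['fy']
    if fish:
        r=np.hypot(a,b); s=np.sin(r)/r if r>1e-9 else 1; d=np.array([a*s,b*s,np.cos(r)])
    else: d=np.array([a,b,1.])
    d=np.array([d[0],-d[1],-d[2]]); Rm=V[:3,:3]
    return -Rm.T@V[:3,3], Rm.T@d/np.linalg.norm(d)
def at_z(p,u,v,z,fish=False):
    o,d=ray(p,u,v,fish); return o+d*(z-o[2])/d[2]
def proj(p,X,fish=False):
    V=np.array(p['view']); c=V[:3,:3]@np.array(X)+V[:3,3]; x,y,z=c[0],-c[1],-c[2]
    if fish:
        r=np.hypot(x,y); t=np.arctan2(r,z); k=t/r if r>1e-9 else 1/z
        return p['cx']+p['fx']*x*k, p['cy']+p['fy']*y*k
    return p['cx']+p['fx']*x/z, p['cy']+p['fy']*y/z
def totool(X):
    """world target TCP pos -> normalised shift in tool axes"""
    s=telemetry.sense(); q=s['ee_rot']; r=R.from_quat([q[1],q[2],q[3],q[0]])
    return r.inv().apply(np.array(X)-s['eef_pos'])/120
E
python3 - <<'E'
from h import *
s=telemetry.sense(); print(s['time_s'],s['eef_pos'],s['ee_rot'],s['force'],ctrl.grip_depth)
for n in ['top','side','wrist']:
    p=eyes.capture(n); save(p,n+'0.png'); print(n,p['fx'],p['fy'],p['cx'],p['cy'])
    for t in ['rivet','pin','pin_top','open_hole','box','finished_box','holder','spent_a']:
        try: print(t,[(np.round(d['rect']).tolist(),round(d['confidence'],2)) for d in nets.spot_in(t,p)][:4])
        except Exception as e: print(t,e)
a=cv2.imread('pics/top0.png');cv2.imwrite('pics/top0.png',a)
E
```

```text
0.0 [ 181.81751578 -492.17993981  191.62885753] [-6.51287453e-04  9.84399566e-01  1.75946211e-01  2.19242398e-05] [ 0.12151889 -0.17064631 -0.67832283] 18.700000000000003
top 422.20045895238917 422.20045895238917 276.67779684079164 206.6754398596145
rivet []
pin []
pin_top []
open_hole [([334.0, 184.0, 387.0, 234.0], 0.76)]
box [([325.0, 183.0, 391.0, 236.0], 0.73)]
finished_box [([201.0, 178.0, 267.0, 227.0], 0.61)]
holder [([283.0, 176.0, 304.0, 224.0], 0.9)]
spent_a [([290.0, 212.0, 297.0, 218.0], 0.44)]
side 543.465300031146 543.465300031146 274.6674559675984 208.78072232551617
rivet [([287.0, 228.0, 295.0, 236.0], 0.4)]
pin []
pin_top [([322.0, 195.0, 344.0, 222.0], 0.42)]
open_hole [([283.0, 248.0, 355.0, 295.0], 0.61)]
box [([278.0, 247.0, 361.0, 317.0], 0.57)]
finished_box [([256.0, 173.0, 281.0, 203.0], 0.63)]
holder [([268.0, 224.0, 319.0, 254.0], 0.86)]
spent_a []
wrist 325.19226210127806 325.19226210127806 278.68025549524435 210.69914583904222
rivet []
pin []
pin_top []
open_hole []
box []
finished_box []
holder []
spent_a []
```

Run:
```python
from h import *
a=cv2.imread('pics/top0.png')[150:260,170:420]; b=cv2.imread('pics/side0.png')[150:340,220:400]
a=cv2.resize(a,None,fx=3.2,fy=3.2,interpolation=3); b=cv2.resize(b,None,fx=3.2,fy=3.2,interpolation=3)
cv2.imwrite('pics/a.png',a)
cv2.imwrite('pics/b.png',b[:600])
```

```text
(no output)
```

View pics/a.png

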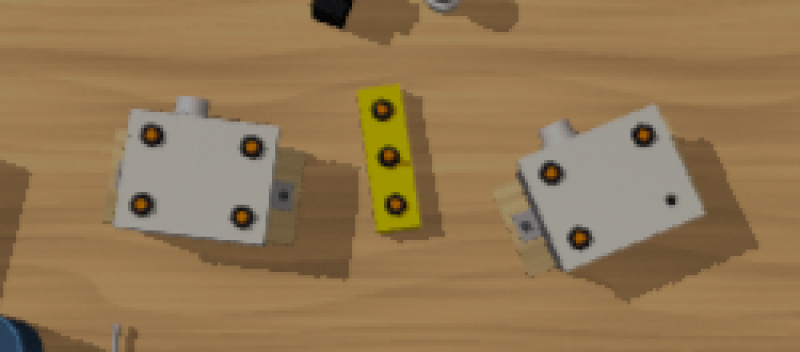

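View pics/b.png

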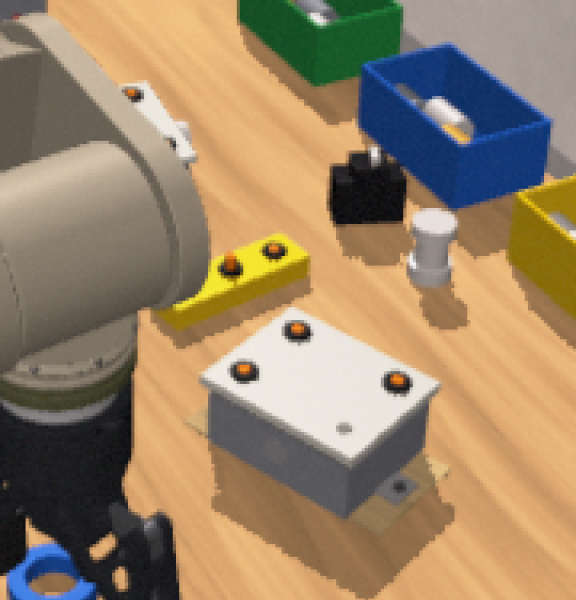

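The top view shows the holder's rivets at about (289,184), (291,199) and (293,214), and the empty hole at about (380,212) in the right-hand box. In the side view a tall pin stands at about (292,231). Next I'll convert these to world positions.

Run:
```python
from h import *
p=eyes.capture('top'); s=eyes.capture('side'); w=eyes.capture('wrist')
print('cam',ray(p,0,0)[0],ray(s,0,0)[0],ray(w,0,0)[0], ray(w,w['cx'],w['cy'],True)[1])
for u,v in [(289.4,184.4),(291.3,198.8),(293.4,213.8)]:
    X=at_z(p,u,v,28); print(X.round(), np.round(proj(s,X),1))
for z in(70,76,82):
    X=at_z(p,379.7,212.5,z); print('hole',X.round(1),np.round(proj(s,X),1))
# side hole pixel
print('side hole px',220+344/3.2,150+428/3.2)
for u,v in [(551,173),(580,238),(644,135)]: print(at_z(p,170+u/3.2,150+v/3.2,78).round())
t=telemetry.sense(); print(t['time_s'])
```

```text
cam [ 329.18681688   45.75453469 1397.49571683] [  -70.95212337 -1116.48668925   965.20367419] [ 259.0783213  -463.96224616  373.75575753] [-0.29766812 -0.11085405 -0.94821151]
[607.  16.  28.] [304.1 228.1]
[559.   9.  28.] [290.7 233.4]
[509.   3.  28.] [276.6 239. ]
hole [ 508.5 -269.3   70. ] [326.4 284.6]
hole [ 507.7 -267.9   76. ] [326.  282.5]
hole [ 506.9 -266.4   82. ] [325.6 280.4]
side hole px 327.5 283.75
[ 534. -150.   78.]
[ 470. -177.   78.]
[ 572. -243.   78.]
1.5
```

Call:
drive_tool(series="0.3 -0.2 0 0 0 0 0.5; 0.6 -0.4 0 0 0 0 0.5; 0.9 -0.6 0 0 0 0 0.5", newtons=30)

```text
time_s: 1.8
eef_pos: [258.8, -386.2, 192.1]
ee_rot: [-0.0, 0.984, 0.176, 0.0]
force: [1.2, -0.5, 0.6]
grip_width: 0.518
```

Call:
drive_tool(series="0.3 -0.2 0 0 0 0 0.5; 0.6 -0.4 0 0 0 0 0.5; 0.9 -0.6 0 0 0 0 0.5")

```text
time_s: 2.1
eef_pos: [336.0, -279.9, 192.3]
ee_rot: [0.0, 0.984, 0.175, 0.0]
force: [0.3, 0.2, 0.6]
grip_width: 0.498
```

Call:
drive_tool(series="0.3 -0.2 0 0 0 0 0.5; 0.6 -0.4 0 0 0 0 0.5; 0.9 -0.6 0 0 0 0 0.5")

```text
time_s: 2.4
eef_pos: [413.3, -173.4, 192.6]
ee_rot: [0.0, 0.985, 0.175, 0.0]
force: [-0.5, -0.9, -0.6]
grip_width: 0.501
```

Call:
drive_tool(series="0.3 -0.2 0 0 0 0 0.5; 0.6 -0.4 0 0 0 0 0.5; 0.9 -0.6 0 0 0 0 0.5")

```text
time_s: 2.7
eef_pos: [490.7, -66.8, 192.7]
ee_rot: [0.001, 0.984, 0.175, 0.001]
force: [1.5, -1.1, -0.5]
grip_width: 0.5
```

Run:
```python
from h import *
s=telemetry.sense(); print(s['time_s'],s['eef_pos'],s['ee_rot'],s['force'],s['grip_width']); print(totool([555,9,110]))
```

```text
2.7 [490.70122728 -66.8011276  192.74933645] [6.44697610e-04 9.84482098e-01 1.75482818e-01 6.02956000e-04] [ 1.54931282 -1.09379331 -0.53073931] 0.4999394772635776
[ 0.72041639 -0.40865601  0.68966593]
```

Call:
drive_tool(series="0.36 -0.2 0.3 0 0 0.22 0.4; 0.72 -0.41 0.69 0 0 0.45 0.4; 0.72 -0.41 0.69 0 0 0.45 0.4; 0.72 -0.41 0.69 0 0 0.45 0.4; 0.72 -0.41 0.69 0 0 0.45 0.4")

```text
time_s: 3.2
eef_pos: [554.8, 9.1, 110.1]
ee_rot: [0.001, 0.998, 0.064, 0.0]
force: [-0.1, 0.1, 0.6]
grip_width: 0.396
```

Run:
```python
from h import *
s=telemetry.sense(); print(s['time_s'],s['eef_pos'],s['ee_rot'],s['force'],s['grip_width'])
p=eyes.capture('wrist'); save(p,'w1.png'); print(ray(p,0,0)[0])
for t in ['rivet','pin','pin_top','holder']: print(t,[(np.round(d['rect']).tolist(),round(d['confidence'],2)) for d in nets.spot_in(t,p)][:4])
for X in [(607,16,29),(559,9,41),(509,3,29)]: print(proj(p,X,True))
```

```text
3.2 [554.82888152   9.08772368 110.0619515 ] [6.21886366e-04 9.97930643e-01 6.42947955e-02 4.73654644e-04] [-0.05834348  0.14569645  0.6367116 ] 0.3963455914489587
[636.21345523  20.06665708 291.66430011]
rivet [([268.0, 185.0, 293.0, 212.0], 0.95), ([0.0, 277.0, 18.0, 326.0], 0.71)]
pin [([272.0, 194.0, 286.0, 210.0], 0.51)]
pin_top [([271.0, 193.0, 283.0, 210.0], 0.67)]
holder [([246.0, 107.0, 306.0, 277.0], 0.91)]
(np.float64(278.2980949887487), np.float64(142.2748054282959))
(np.float64(279.2693527894471), np.float64(204.00898593932442))
(np.float64(278.63262685700863), np.float64(253.72141223546413))
```

View pics/w1.png

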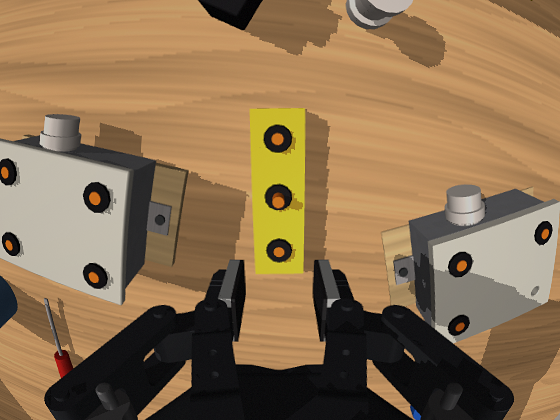

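The middle rivet is the fresh one: its pin top is at about (278,201) and leans off its flange, and the holder lies along the tool's x. I'll refine these by colour.

```bash
cat >> h.py <<'E'
def orange(p,box=None):
    f=cv2.cvtColor(p['frame'],cv2.COLOR_RGB2HSV); m=((f[...,0]>=5)&(f[...,0]<=18)&(f[...,1]>190)&(f[...,2]>110)).astype(np.uint8)
    n,l,st,c=cv2.connectedComponentsWithStats(m)
    return [(c[i].round(1).tolist(),st[i,:5].tolist()) for i in range(1,n) if st[i,4]>15 and (box is None or (box[0]<c[i][0]<box[2] and box[1]<c[i][1]<box[3]))]
E
python3 - <<'E'
from h import *
p=eyes.capture('wrist')
for c,st in orange(p,(240,90,310,280)):
    print(c,st,[at_z(p,c[0],c[1],z,True).round(1).tolist() for z in (29,35,41)])
for u,v in [(277.5,138.5),(277,197),(279,250.5)]: print('flange',at_z(p,u,v,28,True).round(1))
E
```

```text
[275.8, 138.8] [270, 133, 12, 12, 113] [[609.9, 17.5, 29.0], [610.5, 17.5, 35.0], [611.1, 17.5, 41.0]]
[276.4, 200.7] [271, 193, 12, 15, 133] [[558.0, 10.4, 29.0], [559.8, 10.6, 35.0], [561.6, 10.8, 41.0]]
[277.9, 251.5] [273, 247, 11, 10, 84] [[511.1, 3.2, 29.0], [513.9, 3.6, 35.0], [516.8, 3.9, 41.0]]
flange [610.2  16.1  28. ]
flange [561.   10.3  28. ]
flange [511.7   2.3  28. ]
```

Run:
```python
from h import *
print(totool([560.7,10.3,45]),totool([560.7,10.3,30.5]))
```

```text
[ 0.04777541 -0.01013383  0.5486395 ] [ 0.04746679 -0.01033702  0.66947227]
```

Call:
drive_tool(series="0.048 -0.01 0.25 0 0 0 0.35; 0.048 -0.01 0.5 0 0 0 0.35; 0.048 -0.01 0.58 0 0 0 0.35; 0.048 -0.01 0.63 0 0 0 0.35; 0.048 -0.01 0.665 0 0 0 0.35; 0.048 -0.01 0.665 0 0 0 0.35")

```text
time_s: 4.1
eef_pos: [561.1, 10.1, 31.7]
ee_rot: [0.001, 0.998, 0.063, 0.002]
force: [-0.1, 0.2, 0.3]
grip_width: 0.353
```

Call:
drive_tool(series="0 0 0 0 0 0 0.2; 0 0 0 0 0 0 0.1; 0 0 0 0 0 0 0; 0 0 0 0 0 0 0; 0 0 0 0 0 0 0; 0 0 0 0 0 0 0")

```text
time_s: 4.7
eef_pos: [561.1, 10.1, 31.7]
ee_rot: [0.001, 0.998, 0.063, 0.002]
force: [0.1, -0.1, 0.0]
grip_width: -0.001
```

Call:
drive_tool(series="0 0 -0.1 0 0 0 0; 0 0 -0.3 0 0 0 0; 0 0 -0.6 0 0 0 0; 0 0 -0.8 0 0 0 0; 0 0 -0.8 0 0 0 0; 0 0 -0.8 0 0 0 0")

```text
time_s: 5.3
eef_pos: [560.8, 10.3, 128.2]
ee_rot: [0.001, 0.998, 0.063, 0.002]
force: [-0.5, -0.9, -0.5]
grip_width: 0.001
```

Run:
```python
from h import *
s=telemetry.sense(); print(s['time_s'],s['eef_pos'],s['force'],s['grip_width'])
p=eyes.capture('wrist'); 
print([(d['rect'],d['confidence']) for d in nets.spot_in('rivet',p)][:3], proj(p,s['eef_pos'],True))
f=p['frame'][180:380,200:360]; cv2.imwrite('pics/w2.png',cv2.resize(f[...,::-1],None,fx=3,fy=3,interpolation=3))
print(totool([507.7,-268,125]))
```

```text
5.3 [560.80182924  10.31440742 128.19291752] [-0.46665445 -0.92934193 -0.46878598] 0.0012809541709574344
[([270.1, 186.7, 292.2, 210.1], 0.63), ([263.7, 131.3, 292.0, 156.9], 0.63)] (np.float64(278.6594916963745), np.float64(243.98930542787457))
[-0.72746548  2.24580904  0.01756548]
```

View pics/w2.png

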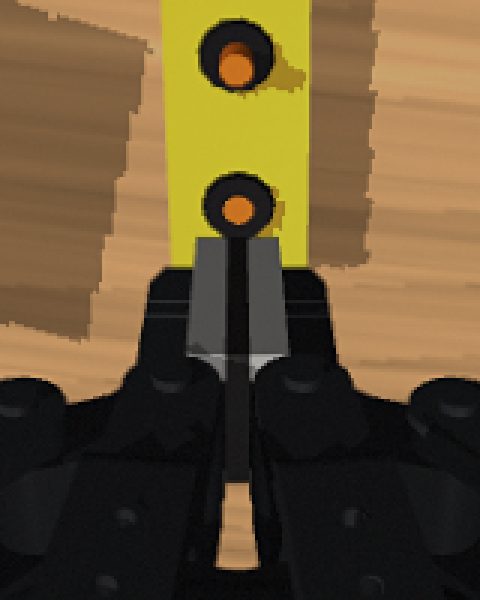

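The hand is empty. The fresh rivet is still in the middle hole at about (279,200), and the shut fingertips end at about (278,259). I'll check where the fingertips really are in both the side and wrist views.

Run:
```python
from h import *
p=eyes.capture('wrist'); s=eyes.capture('side')
o,d=ray(p,278.5,259,True)
for x in (572,561,550): print(x,(o+d*(x-o[0])/d[0]).round(1))
for c,st in orange(p,(240,90,310,280)): print(c,st,at_z(p,*c,41,True).round(1),at_z(p,*c,29,True).round(1))
u,v=map(int,proj(s,[561,10,128])); print(u,v,proj(s,[561,10,41]))
f=s['frame'][v-60:v+90,u-75:u+75].copy(); f=cv2.resize(f[...,::-1],None,fx=4,fy=4,interpolation=3); cv2.circle(f,(300,240),3,(0,0,255),-1)
cv2.imwrite('pics/s2.png',f)
```

```text
572 [572.   12.1 170.6]
561 [561.   10.6 148.8]
550 [550.    9.2 126.9]
[277.8, 143.0] [272, 138, 12, 11, 101] [611.3  17.4  41. ] [610.   17.3  29. ]
[278.2, 201.4] [273, 194, 12, 14, 116] [561.5  10.8  41. ] [557.9  10.3  29. ]
[279.3, 249.3] [274, 245, 11, 10, 76] [516.7   4.   41. ] [511.1   3.3  29. ]
292 204 (np.float64(291.4741681031202), np.float64(229.44443300702557))
```

View pics/s2.png

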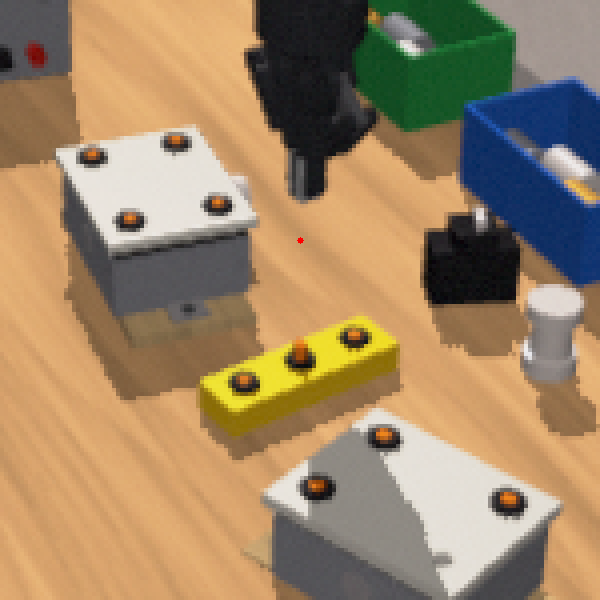

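Run:
```python
from h import *
s=eyes.capture('side'); p=eyes.capture('wrist'); t=telemetry.sense(); print(t['time_s'],t['eef_pos'],t['joints'])
u0,v0=217,144
for cu,cv_ in [(307,199),(292,196),(325,192)]:
    o,d=ray(s,u0+cu/4,v0+cv_/4); k=(561-o[0])/d[0]; k2=(10-o[1])/d[1]
    print('x561',(o+d*k).round(1),'y10',(o+d*k2).round(1))
# sub-pixel-ish: tip lowest dark pixels in side vs predicted heights
for z in (128,140,150,160,165): print(z,np.round(proj(s,[561,10,z]),1),np.round(proj(p,[572,10,z],True),1))
V=np.array(p['view']); print('cam from tcp',(-V[:3,:3].T@V[:3,3]-t['eef_pos']).round(1))
```

```text
5.6 [560.47198558  10.35013777 127.00464224] [-1.90092313e-01  4.45380634e-01  1.48388510e+00 -8.54638878e-04
  1.20963808e+00  1.25423706e+00]
x561 [561.   4. 167.] y10 [564.4  10.  162.7]
x561 [561.   25.6 157.4] y10 [552.4  10.  168.4]
x561 [561.  -20.7 186.4] y10 [578.7  10.  164.7]
128 [292.3 204.4] [281.7 227.2]
140 [292.4 200.9] [282. 235.]
150 [292.5 197.9] [282.2 242.2]
160 [292.6 194.9] [282.4 250.2]
165 [292.7 193.3] [282.6 254.6]
cam from tcp [ 81.1  10.8 181.6]
```

The two cameras agree that the real fingertips end about 36–38 mm above the reported TCP, so the first grasp closed above the pin. I'll use this offset from now on and check it by touch.

Call:
drive_tool(series="0 0 0.3 0 0 0 0.35; 0 0 0.6 0 0 0 0.35; 0 0 0.8 0 0 0 0.35; 0 0 0.95 0 0 0 0.35; 0 0 1 0 0 0 0.35; 0 0 1 0 0 0 0.35")

```text
time_s: 6.2
eef_pos: [560.4, 10.2, 6.5]
ee_rot: [0.001, 0.998, 0.063, 0.001]
force: [-0.2, -0.8, 0.6]
grip_width: 0.349
```

Call:
drive_tool(series="0 0 0.02 0 0 0 0.35; 0 0 0.04 0 0 0 0.35; 0 0 0.06 0 0 0 0.35; 0 0 0.08 0 0 0 0.35; 0 0 0.08 0 0 0 0.35")

```text
time_s: 6.7
eef_pos: [560.3, 10.3, -3.3]
ee_rot: [0.001, 0.998, 0.063, 0.0]
force: [0.5, -0.7, -0.1]
grip_width: 0.349
```

Run:
```python
from h import *
s=eyes.capture('side'); t=telemetry.sense(); print(t['time_s'],t['eef_pos'],t['force'],t['grip_width'])
u,v=map(int,proj(s,[561,10,41])); print(u,v)
f=s['frame'][v-50:v+40,u-50:u+50]; cv2.imwrite('pics/s3.png',cv2.resize(f[...,::-1],None,fx=6,fy=6,interpolation=3))
```

```text
6.75 [560.40052015  10.24792119  -3.17095239] [ 0.1045818  -0.05345386 -0.39412761] 0.3486584122090017
291 229
```

View pics/s3.png

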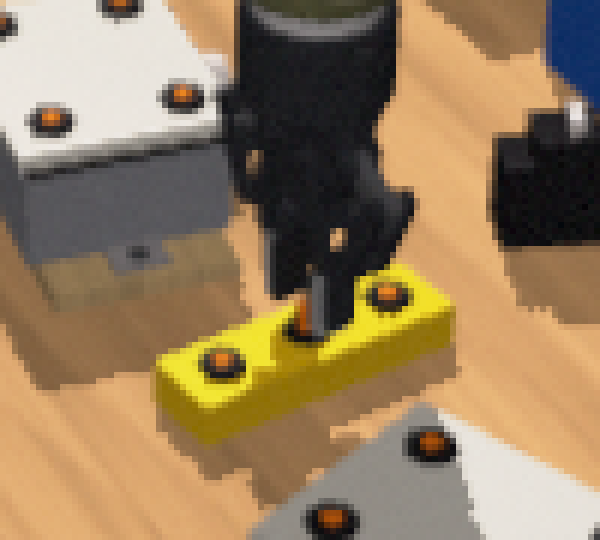

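The pin stands between the open fingers, with the near fingertip at about (320,338) in the crop, just above flange level. Closing now.

Call:
drive_tool(series="0 0 0 0 0 0 0.2; 0 0 0 0 0 0 0.1; 0 0 0 0 0 0 0; 0 0 0 0 0 0 0; 0 0 0 0 0 0 0")

```text
time_s: 7.25
eef_pos: [560.5, 10.2, -3.0]
ee_rot: [0.001, 0.998, 0.063, 0.001]
force: [-1.9, 0.7, 2.9]
grip_width: 0.079
```

Run:
```python
from h import *
s=eyes.capture('side'); t=telemetry.sense(); print(t['time_s'],t['eef_pos'],t['force'],t['grip_width'])
```

```text
7.3 [560.51021528  10.21087165  -3.01913738] [-1.33189915 -0.09765339  2.83342984] 0.0845600560626282
```

Call:
drive_tool(series="0 0 -0.02 0 0 0 0; 0 0 -0.1 0 0 0 0; 0 0 -0.3 0 0 0 0; 0 0 -0.6 0 0 0 0; 0 0 -0.9 0 0 0 0; 0 0 -1 0 0 0 0; 0 0 -1 0 0 0 0")

```text
time_s: 8.0
eef_pos: [561.2, 10.2, 118.9]
ee_rot: [0.001, 0.998, 0.063, 0.002]
force: [-0.0, -0.7, -0.8]
grip_width: 0.079
```

Run:
```python
from h import *
s=eyes.capture('side'); t=telemetry.sense(); print(t['time_s'],t['eef_pos'],t['force'],t['grip_width'])
p=eyes.capture('wrist')
u,v=map(int,proj(s,[561,10,150])); print(u,v)
f=s['frame'][v-20:v+60,u-35:u+35]; f=cv2.resize(f,(490,560),interpolation=3)
g=cv2.resize(p['frame'][180:340,235:325],(315,560),interpolation=3)
cv2.imwrite('pics/m1.png',np.hstack([f,g])[...,::-1])
print([(d['rect'],d['confidence']) for d in nets.spot_in('rivet',p)][:3])
print(totool([507.7,-268,100]))
```

```text
8.05 [560.27534181  10.35964898 117.06361056] [ 0.30369344 -0.08597639 -0.69395088] 0.08113088201728563
292 197
[([263.6, 247.7, 298.3, 287.7], 0.89), ([379.9, 188.7, 554.6, 341.9], 0.33)]
[-0.72144329  2.24777261  0.13090395]
```

View pics/m1.png

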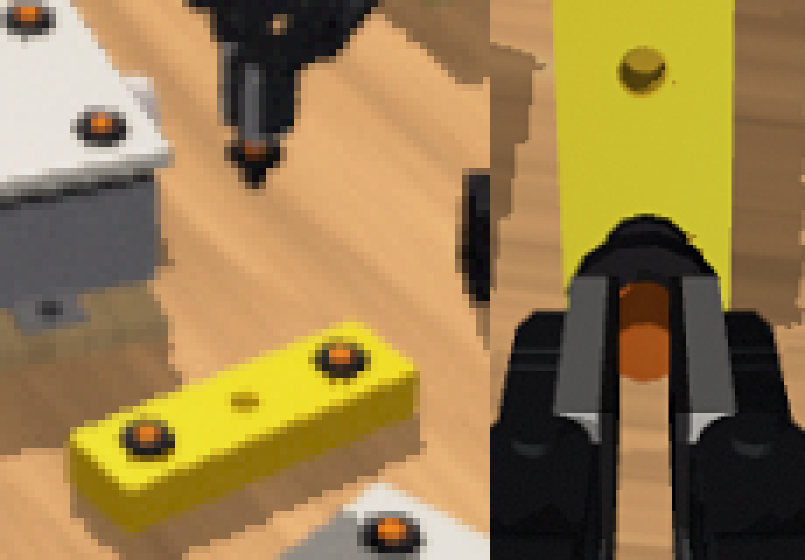

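The rivet is held upright by its pin with the fingertips on the flange, the middle hole is empty, and both spent rivets are in place. Now to the box, stopping about 50 mm short so the wrist camera can see the hole.

Call:
drive_tool(series="-0.12 0.25 0 0 0 0 0; -0.25 0.5 0 0 0 0 0; -0.37 0.73 0 0 0 0 0")

```text
time_s: 8.45
eef_pos: [525.3, -82.8, 114.0]
ee_rot: [-0.0, 0.998, 0.063, -0.002]
force: [-0.1, -0.2, -0.4]
grip_width: 0.079
```

Call:
drive_tool(series="-0.12 0.25 0 0 0 0 0; -0.25 0.5 0 0 0 0 0; -0.37 0.73 0 0 0 0 0")

```text
time_s: 8.75
eef_pos: [491.0, -176.3, 112.5]
ee_rot: [-0.001, 0.998, 0.063, -0.003]
force: [0.2, -0.2, 0.3]
grip_width: 0.083
```

Call:
drive_tool(series="-0.12 0.25 0 0 0 0 0; -0.25 0.5 0 0 0 0 0; -0.37 0.73 0 0 0 0 0; -0.37 0.73 0 0 0 0 0; -0.37 0.73 0 0 0 0 0")

```text
time_s: 9.25
eef_pos: [457.4, -268.6, 111.3]
ee_rot: [-0.002, 0.998, 0.063, -0.004]
force: [-0.6, 1.3, 0.0]
grip_width: 0.082
```

Run:
```python
from h import *
p=eyes.capture('wrist'); t=telemetry.sense(); print(t['time_s'],t['eef_pos'],t['ee_rot'],t['force'],t['grip_width'])
save(p,'w4.png'); print([(d['rect'],d['confidence']) for d in nets.spot_in('open_hole',p)][:3])
print(proj(p,[507.7,-268,76],True)); print(orange(p))
```

```text
9.3 [ 457.80716564 -268.01624428  111.61262177] [-0.00203839  0.99798578  0.06328609 -0.00388502] [0.32797498 0.1440245  0.22173602] 0.0841094717462867
[([92.6, 8.0, 331.4, 228.6], 0.96)]
(np.float64(287.49117864909596), np.float64(153.48894635730022))
[([17.7, 29.2], [15, 25, 6, 9, 40]), ([259.7, 49.4], [252, 42, 16, 15, 182]), ([123.7, 97.7], [118, 91, 12, 14, 136]), ([20.5, 123.1], [18, 119, 6, 9, 45]), ([153.9, 189.4], [148, 183, 13, 14, 137]), ([278.5, 280.3], [272, 273, 14, 16, 202])]
```

View pics/w4.png

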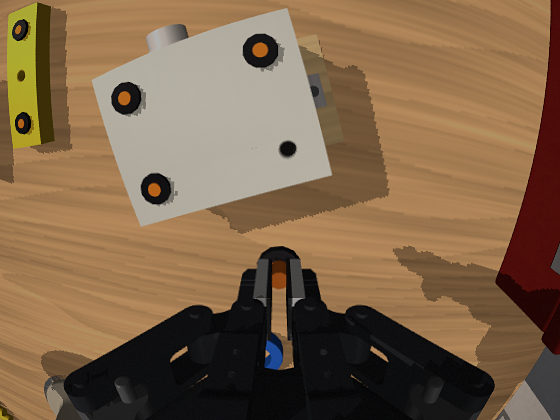

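The hole shows as a dark spot at about (288,149), with the cover's rivets at (260,50), (125,98) and (155,189). I'll fit the box pose to all four.

Run:
```python
from h import *
from scipy.optimize import least_squares
p=eyes.capture('wrist'); t=telemetry.sense()
g=cv2.cvtColor(p['frame'],cv2.COLOR_RGB2GRAY)[138:160,276:300]; m=cv2.moments((g<90).astype(np.uint8),True)
h=(276+m['m10']/m['m00'],138+m['m01']/m['m00']); print('hole',h,m['m00'])
o=[c for c,_ in orange(p)]
near=lambda u,v:min(o,key=lambda c:np.hypot(c[0]-u,c[1]-v))
loc=[(-35,-50,0),(35,-50,5),(35,50,5),(-35,50,5)]; px=[h,near(260,50),near(125,98),near(155,189)]
def w(q,l): c,s=np.cos(q[2]),np.sin(q[2]); return [q[0]+c*l[0]-s*l[1],q[1]+s*l[0]+c*l[1],q[3]+l[2]]
f=lambda q:np.ravel([np.subtract(proj(p,w(q,l),True),c) for l,c in zip(loc,px)])
r=least_squares(f,[520,-210,0.4,76]); print(r.x.round(2),r.fun.round(2)); H=w(r.x,loc[0]); print('hole',np.round(H,1))
for z in (70,76,82): print(at_z(p,*h,z,True).round(1))
print(t['eef_pos'],totool([H[0],H[1],t['eef_pos'][2]]))
```

```text
hole (288.31067961165047, 149.35436893203882) 206.0
[ 5.232e+02 -2.082e+02  3.900e-01  7.105e+01] [ 0.29  0.46 -0.4  -0.17  0.01 -0.02  0.13 -0.31]
hole [ 510.1 -267.8   71. ]
[ 510.3 -267.6   70. ]
[ 511.1 -267.4   76. ]
[ 511.9 -267.1   82. ]
[ 458.20695105 -267.7502532   112.0789284 ] [ 0.42901147  0.05572946 -0.00320685]
```

Call:
drive_tool(series="0.22 0.03 0 0 0 0 0; 0.427 0.056 0.05 0 0 0 0; 0.427 0.056 0.2 0 0 0 0; 0.427 0.056 0.38 0 0 0 0; 0.427 0.056 0.38 0 0 0 0; 0.427 0.056 0.38 0 0 0 0; 0.427 0.056 0.38 0 0 0 0")

```text
time_s: 10.1
eef_pos: [510.1, -267.9, 67.4]
ee_rot: [-0.001, 0.998, 0.064, -0.003]
force: [0.2, 0.1, -0.3]
grip_width: 0.083
```

Run:
```python
from h import *
P=[];
for i in range(3): eyes.capture('side'); P.append(telemetry.sense()['eef_pos'])
s=eyes.capture('side'); t=telemetry.sense(); print(np.mean(P,0),t['time_s'],t['ee_rot'],t['force'],t['grip_width'])
print(totool([509.9,-267.8,60])); u,v=map(int,proj(s,[510,-268,85]))
f=s['frame'][v-40:v+40,u-50:u+50]; cv2.imwrite('pics/s5.png',cv2.resize(f[...,::-1],None,fx=7,fy=7,interpolation=3))
print(u,v,proj(s,[510.2,-267.7,71]),proj(s,[510.2,-267.7,t['eef_pos'][2]+13]))
```

```text
[ 509.98264468 -267.9613085    67.18735411] 10.3 [-0.00123065  0.99795016  0.06390666 -0.0031482 ] [-0.10797336  0.35344884  0.10647841] 0.08407373005252453
[ 0.00140911 -0.00088888  0.05709105]
327 279 (np.float64(326.6906327241057), np.float64(283.7148890197361)) (np.float64(326.9181705791062), np.float64(280.99128476933095))
```

View pics/s5.png

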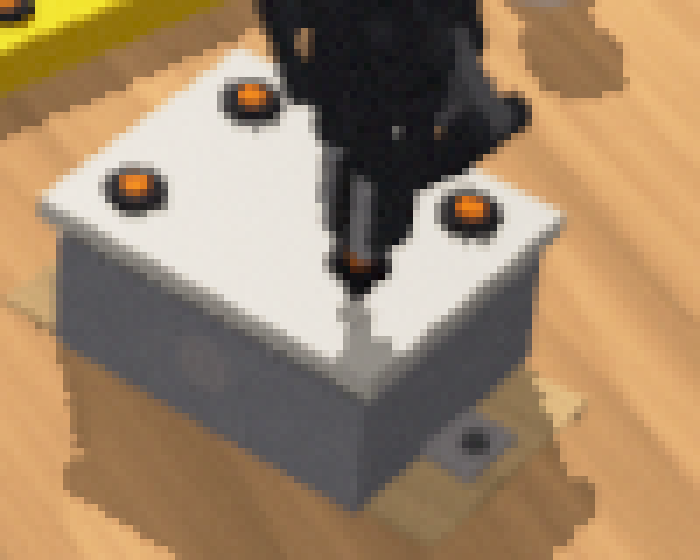

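The shank tip, seen at about (327.7,280.9), lines up with the hole. Lowering it in small steps.

Call:
drive_tool(series="0 0 0.02 0 0 0 0; 0 0 0.04 0 0 0 0; 0 0 0.06 0 0 0 0; 0 0 0.075 0 0 0 0; 0 0 0.09 0 0 0 0; 0 0 0.1 0 0 0 0; 0 0 0.11 0 0 0 0; 0 0 0.12 0 0 0 0; 0 0 0.12 0 0 0 0")

```text
time_s: 11.2
eef_pos: [509.6, -267.8, 52.3]
ee_rot: [-0.001, 0.998, 0.064, -0.003]
force: [-0.5, -0.7, -0.8]
grip_width: 0.086
```

Call:
drive_tool(series="0 0 0.01 0 0 0 0; 0 0 0.02 0 0 0 0; 0 0 0.03 0 0 0 0; 0 0 0.04 0 0 0 0; 0 0 0.05 0 0 0 0; 0 0 0.05 0 0 0 0")

```text
time_s: 11.8
eef_pos: [509.5, -267.8, 46.1]
ee_rot: [-0.001, 0.998, 0.064, -0.003]
force: [0.0, 0.5, -0.7]
grip_width: 0.08
```

Call:
drive_tool(series="0 0 0.008 0 0 0 0; 0 0 0.016 0 0 0 0; 0 0 0.016 0 0 0 0")

```text
time_s: 12.1
eef_pos: [509.5, -267.9, 44.2]
ee_rot: [-0.001, 0.998, 0.064, -0.003]
force: [-0.5, -0.6, 2.1]
grip_width: 0.084
```

Call:
drive_tool(series="0 0 0.006 0 0 0 0; 0 0 0.012 0 0 0 0; 0 0 0.012 0 0 0 0")

```text
time_s: 12.4
eef_pos: [509.5, -267.9, 42.8]
ee_rot: [-0.001, 0.998, 0.064, -0.003]
force: [-1.0, 0.3, 1.8]
grip_width: 0.082
```

Run:
```python
from h import *
F=[]
for i in range(4): s=eyes.capture('side'); t=telemetry.sense(); F.append(t['force'])
print(t['time_s'],t['eef_pos'],np.mean(F,0),t['grip_width'])
u,v=327,279
f=s['frame'][v-20:v+30,u-30:u+35]; cv2.imwrite('pics/s6.png',cv2.resize(f[...,::-1],None,fx=10,fy=10,interpolation=3))
```

```text
12.6 [ 509.5344482  -267.86040491   42.84941376] [-7.51991654e-01 -2.36676104e-03  2.39508536e+00] 0.08090744744781564
```

View pics/s6.png

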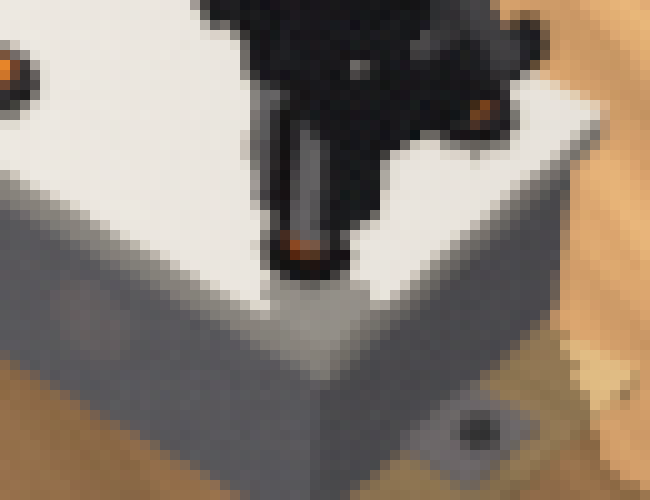

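The flange lies on the cover with light contact, about 2.5–3 N, and the pin is still up. Releasing and lifting clear.

Call:
drive_tool(series="0 0 0 0 0 0 0.1; 0 0 0 0 0 0 0.2; 0 0 0 0 0 0 0.3; 0 0 0 0 0 0 0.3; 0 0 -0.1 0 0 0 0.3; 0 0 -0.25 0 0 0 0.3; 0 0 -0.33 0 0 0 0.3; 0 0 -0.33 0 0 0 0; 0 0 -0.33 0 0 0 0; 0 0 -0.33 0 0 0 0; 0 0 -0.33 0 0 0 0")

```text
time_s: 13.7
eef_pos: [509.5, -267.7, 81.8]
ee_rot: [-0.002, 0.998, 0.064, -0.004]
force: [-0.2, -0.0, -0.6]
grip_width: 0.001
```

Run:
```python
from h import *
F=[]
for i in range(6): s=eyes.capture('side'); t=telemetry.sense(); F.append(t['force'])
print(t['time_s'],t['eef_pos'],np.mean(F,0),np.std(F,0),t['grip_width'])
p=eyes.capture('wrist'); print([(d['rect'],d['confidence']) for d in nets.spot_in('rivet',s)][:3])
u,v=327,275
f=cv2.resize(s['frame'][v-35:v+25,u-25:u+30],(513,560),interpolation=3); g=cv2.resize(p['frame'][180:340,240:320],(280,560),interpolation=3)
cv2.imwrite('pics/m7.png',np.hstack([f,g])[...,::-1])
```

```text
14.0 [ 509.77030684 -267.94337694   82.32477663] [-0.20816874 -0.11481996  0.0111607 ] [0.37454457 0.54164041 0.56913977] -0.0014093799390986384
[([277.1, 246.3, 361.7, 316.8], 0.46)]
```

View pics/m7.png

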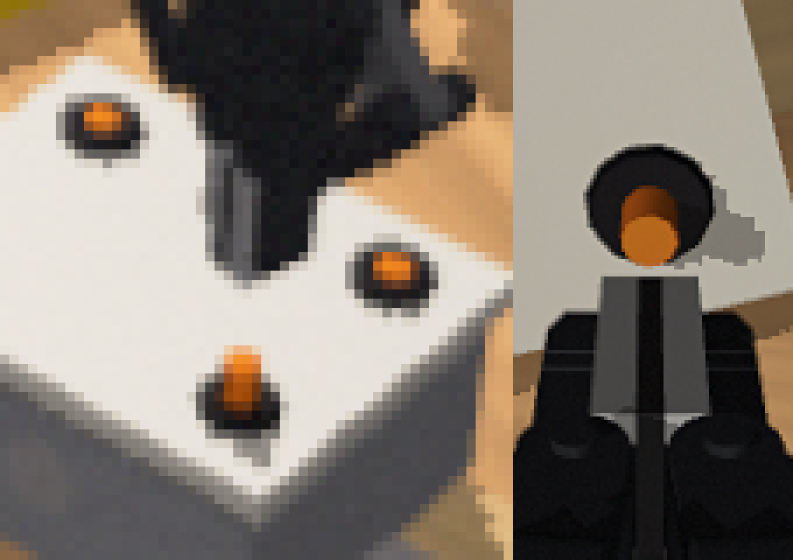

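The rivet is seated upright with its pin standing and the hand clear. The shut fingertips are ready to press.

Call:
drive_tool(series="0 0 0.04 0 0 0 0; 0 0 0.08 0 0 0 0; 0 0 0.12 0 0 0 0; 0 0 0.14 0 0 0 0; 0 0 0.15 0 0 0 0; 0 0 0.16 0 0 0 0")

```text
time_s: 14.7
eef_pos: [509.7, -267.9, 63.1]
ee_rot: [-0.001, 0.998, 0.064, -0.003]
force: [1.0, 0.5, 0.8]
grip_width: -0.005
```

Call:
drive_tool(series="0 0 0.006 0 0 0 0; 0 0 0.012 0 0 0 0; 0 0 0.018 0 0 0 0; 0 0 0.024 0 0 0 0; 0 0 0.03 0 0 0 0; 0 0 0.036 0 0 0 0")

```text
time_s: 15.3
eef_pos: [509.7, -267.9, 58.7]
ee_rot: [-0.001, 0.998, 0.064, -0.003]
force: [-0.9, -0.0, 0.4]
grip_width: 0.004
```

Call:
drive_tool(series="0 0 0.005 0 0 0 0; 0 0 0.01 0 0 0 0; 0 0 0.015 0 0 0 0; 0 0 0.02 0 0 0 0; 0 0 0.025 0 0 0 0")

```text
time_s: 15.8
eef_pos: [509.6, -267.9, 55.7]
ee_rot: [-0.001, 0.998, 0.064, -0.003]
force: [-0.2, -0.3, -0.1]
grip_width: 0.0
```

Call:
drive_tool(series="0 0 0.005 0 0 0 0; 0 0 0.01 0 0 0 0; 0 0 0.015 0 0 0 0; 0 0 0.02 0 0 0 0")

```text
time_s: 16.2
eef_pos: [509.6, -267.9, 53.3]
ee_rot: [-0.001, 0.998, 0.064, -0.003]
force: [0.2, -0.2, 0.3]
grip_width: 0.003
```

Call:
drive_tool(series="0 0 0.005 0 0 0 0; 0 0 0.01 0 0 0 0; 0 0 0.015 0 0 0 0; 0 0 0.02 0 0 0 0")

```text
time_s: 16.6
eef_pos: [509.6, -267.9, 50.8]
ee_rot: [-0.001, 0.998, 0.064, -0.003]
force: [0.0, -0.3, -0.1]
grip_width: 0.0
```

Call:
drive_tool(series="0 0 0.005 0 0 0 0; 0 0 0.01 0 0 0 0; 0 0 0.015 0 0 0 0")

```text
time_s: 16.9
eef_pos: [509.6, -267.9, 49.1]
ee_rot: [-0.001, 0.998, 0.064, -0.003]
force: [-0.1, 0.0, 1.2]
grip_width: -0.001
```

Call:
drive_tool(series="0 0 0.005 0 0 0 0; 0 0 0.01 0 0 0 0; 0 0 0.015 0 0 0 0")

```text
time_s: 17.2
eef_pos: [509.7, -268.0, 47.4]
ee_rot: [-0.001, 0.998, 0.064, -0.003]
force: [-0.2, 0.9, 2.6]
grip_width: -0.001
```

Call:
drive_tool(series="0 0 0.005 0 0 0 0; 0 0 0.01 0 0 0 0; 0 0 0.015 0 0 0 0")

```text
time_s: 17.5
eef_pos: [509.7, -268.0, 45.7]
ee_rot: [-0.001, 0.998, 0.064, -0.003]
force: [-1.0, 0.5, 5.3]
grip_width: -0.0
```

Call:
drive_tool(series="0 0 0.005 0 0 0 0; 0 0 0.01 0 0 0 0; 0 0 0.015 0 0 0 0")

```text
time_s: 17.8
eef_pos: [509.8, -268.1, 44.3]
ee_rot: [-0.001, 0.998, 0.064, -0.003]
force: [-2.4, 1.2, 9.8]
grip_width: -0.003
```

Call:
drive_tool(series="0 0 0.005 0 0 0 0; 0 0 0.01 0 0 0 0; 0 0 0.015 0 0 0 0")

```text
time_s: 18.1
eef_pos: [509.9, -268.1, 43.2]
ee_rot: [-0.001, 0.998, 0.064, -0.003]
force: [-3.6, 1.3, 10.8]
grip_width: -0.001
```

Call:
drive_tool(series="-0.002 0 0.005 0 0 0 0; -0.003 0 0.01 0 0 0 0; -0.003 0 0.015 0 0 0 0; -0.003 0 0.02 0 0 0 0")

```text
time_s: 18.5
eef_pos: [509.8, -268.2, 41.6]
ee_rot: [-0.001, 0.998, 0.064, -0.002]
force: [-2.2, 1.9, 10.8]
grip_width: -0.001
```

Call:
drive_tool(series="0 0 0.005 0 0 0 0; 0 0 0.01 0 0 0 0; 0 0 0.015 0 0 0 0")

```text
time_s: 18.8
eef_pos: [509.9, -268.1, 40.5]
ee_rot: [-0.001, 0.998, 0.064, -0.002]
force: [-3.3, 2.0, 10.1]
grip_width: -0.002
```

Call:
drive_tool(series="-0.003 0.002 0.005 0 0 0 0; -0.004 0.002 0.01 0 0 0 0; -0.004 0.002 0.015 0 0 0 0; -0.004 0.002 0.02 0 0 0 0; -0.004 0.002 0.025 0 0 0 0")

```text
time_s: 19.3
eef_pos: [509.8, -268.2, 38.2]
ee_rot: [-0.0, 0.998, 0.064, -0.002]
force: [-1.7, 2.8, 9.5]
grip_width: 0.002
```

Call:
drive_tool(series="-0.003 0 0.005 0 0 0 0; -0.003 0 0.01 0 0 0 0; -0.003 0 0.015 0 0 0 0; -0.003 0 0.02 0 0 0 0")

```text
time_s: 19.7
eef_pos: [509.9, -268.2, 36.6]
ee_rot: [-0.0, 0.998, 0.064, -0.001]
force: [-2.6, 2.8, 10.1]
grip_width: -0.001
```

Call:
drive_tool(series="-0.003 -0.003 0.005 0 0 0 0; -0.003 -0.003 0.01 0 0 0 0; -0.003 -0.003 0.015 0 0 0 0; -0.003 -0.003 0.018 0 0 0 0")

```text
time_s: 20.1
eef_pos: [509.9, -268.1, 35.3]
ee_rot: [0.0, 0.998, 0.064, -0.001]
force: [-1.8, 1.5, 10.2]
grip_width: -0.001
```

Call:
drive_tool(series="0 0 0.005 0 0 0 0; 0 0 0.01 0 0 0 0; 0 0 0.014 0 0 0 0")

```text
time_s: 20.4
eef_pos: [510.0, -268.1, 34.3]
ee_rot: [0.0, 0.998, 0.064, -0.001]
force: [-2.8, 2.0, 9.6]
grip_width: -0.001
```

Call:
drive_tool(series="-0.002 0 0.005 0 0 0 0; -0.002 0 0.009 0 0 0 0; -0.002 0 0.012 0 0 0 0")

```text
time_s: 20.7
eef_pos: [510.0, -268.2, 33.6]
ee_rot: [0.0, 0.998, 0.064, -0.0]
force: [-2.0, 2.9, 10.3]
grip_width: -0.004
```

Call:
drive_tool(series="-0.002 0 0.005 0 0 0 0; -0.002 0 0.009 0 0 0 0; -0.002 0 0.012 0 0 0 0")

```text
time_s: 21.0
eef_pos: [510.0, -268.2, 32.9]
ee_rot: [0.001, 0.998, 0.064, -0.0]
force: [-2.8, 3.1, 9.5]
grip_width: -0.002
```

Call:
drive_tool(series="-0.003 -0.003 0.005 0 0 0 0; -0.003 -0.003 0.009 0 0 0 0; -0.003 -0.003 0.012 0 0 0 0")

```text
time_s: 21.3
eef_pos: [510.1, -268.2, 32.4]
ee_rot: [0.001, 0.998, 0.064, 0.001]
force: [-2.9, 2.5, 13.4]
grip_width: -0.0
```

Call:
drive_tool(series="0 0 0.005 0 0 0 0; 0 0 0.009 0 0 0 0; 0 0 0.011 0 0 0 0")

```text
time_s: 21.6
eef_pos: [510.2, -268.3, 32.3]
ee_rot: [0.001, 0.998, 0.064, 0.001]
force: [-5.5, 3.8, 16.1]
grip_width: 0.003
```

The force climbed from 10 to 16 N with only 0.1 mm of travel, so the pin is on its stop. Lifting straight off.

Call:
drive_tool(series="-0.002 -0.002 -0.03 0 0 0 0; -0.002 -0.002 -0.1 0 0 0 0; 0 0 -0.35 0 0 0 0; 0 0 -0.7 0 0 0 0; 0 0 -0.7 0 0 0 0")

```text
time_s: 22.1
eef_pos: [512.2, -269.7, 121.7]
ee_rot: [0.005, 0.998, 0.064, 0.004]
force: [0.6, -0.4, 0.7]
grip_width: -0.002
```

Run:
```python
from h import *
s=eyes.capture('side'); p=eyes.capture('wrist'); t=telemetry.sense(); print(t['time_s'],t['eef_pos'],t['force'])
u,v=327,275
f=cv2.resize(s['frame'][v-35:v+25,u-50:u+30],(600,450),interpolation=3); g=cv2.resize(p['frame'][150:260,250:300],(200,440),interpolation=3); g=np.pad(g,((0,10),(0,0),(0,0)))
cv2.imwrite('pics/m8.png',np.hstack([f,g])[...,::-1])
```

```text
22.2 [ 510.19116596 -268.17854437  116.79993076] [-0.55372497  0.49269054 -1.13621824]
```

View pics/m8.png

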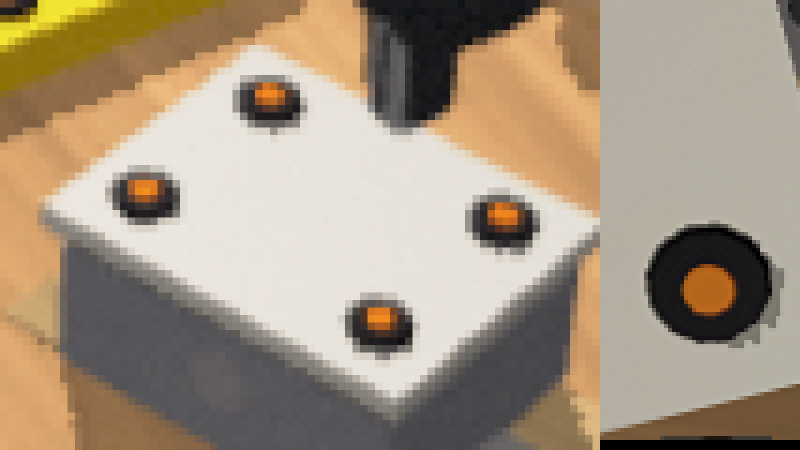

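The new rivet, at about (380,325) in the crop, looks just like the three factory ones, flush and upright, and the hand is clear. Handing in.

```bash
python3 -c "
from rig import ctrl
print(ctrl.finish_job())"
```

```text
the job is handed in; nothing more can be done
None
```

The fresh rivet is in the cover's empty hole, its pin is pressed flush, and I handed the job in at about 22 s of robot time. The hand-in gives no verdict.

- **Seating:** I took the rivet from the holder's middle hole. It went into the empty hole with about 3 N of contact, and after release the picture showed it seated upright with the pin still standing.
- **Pressing:** The pin slid at about 10 N. On its stop the force climbed steeply to a last reading of 16.1 N, slightly above the 13–15 N aim but below the 20 N limit. Sideways force reached about 6 N near the end.
- **Last check:** The side and wrist pictures show the new rivet flush and upright like the other three, with the hand clear above it. I did not look at the spent rivets again at the end; they were in place just after the pick-up, and the arm did not go back near the holder.
- **What disagreed:** The first grasp closed on air. The side and wrist cameras showed the real fingertips ending about 36–38 mm above the reported TCP, contrary to the interface text. I corrected for this, and the second grasp held. The opening also read 0.08 (7 mm) on the 10 mm pin.

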